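# Set the wide dust port to half shut

## Task

The wide dust-extraction port on the bench stands open. Take its shutter plate by the wooden knob and slide it across the port by one click, into the middle stop, so that it covers half of the port, then let go. Leave the shutter of the small port where it is.

Things in the scene. Friction and masses are not known exactly. Their poses are not given: they have to be found in the camera images.
- gate_wide: Wide dust port, fixed: pale wooden box 210 x 130 x 60 mm high with a round 80 mm port in its top, centred 50 mm to +x of the box's centre; dark rails (top 69 mm above bench) beside the plate. Origin: centre of underside; x along the slide from knob end to port end, z up; yaw within 70 deg of world x. The small port is alike, but 130 x 90 mm with a 40 mm port; either may stand left or right.
- shutter_wide (a joint): How far the wide port's shutter has slid, in m, growing along gate_wide's +x. Sprung detents at three stops: 0 = open, 0.045 = middle (half the port covered), 0.090 = shut; brass pins on the rails mark the leading edge at each. Starts within 6 mm of open. About 10 N pushes it over the hump half way between stops; beyond that it springs into the next stop.
- knob_wide (a point): Grip point of the wide port's shutter, on the axis of its upright round dark wooden knob, 26 mm diameter, 45 mm high: 19 mm below its top, 91.5 mm above the bench, 26 mm above the plate (aluminium, 100 x 104 x 4 mm). The knob is on the centre line, 22 mm from the plate's tail end; when open, 73 mm to -x of the box's centre. Moves with the plate. Axes as gate_wide.
- knob_small (a point): The same grip point on the same kind of knob of the small port's shutter (plate 60 x 64 mm), which stands at its own open stop and is to be left there.

How it is judged:
At the end, for the whole second after the job is handed in: The wide port's shutter rests, released, in its middle stop: slid 45 mm from open, within 10 mm. The small port's shutter is within 12 mm of where it started (value of joint shutter_wide between 0.035 and 0.055 m and velocity of joint shutter_wide between -0.01 and 0.01 m/s and distance of knob_small from where it was at the start of the episode below 0.012 m); the robot touches nothing.
It fails at once if the small port's shutter is slid more than 12 mm from its place (distance of knob_small from where it was at the start of the episode above 0.012 m).
It also fails if it takes over 29 s, if anything falls off the work surface, if the arm or the gripper's body presses on something with over 40 N, if the wrist force passes 120 N, or if a joint passes its speed limit or range.

## Robot

A 6-joint arm with a two-finger parallel gripper is mounted at the origin on the work surface. World frame = base frame: x ahead of the robot, y to its left, z up, the work surface at z = 0. Lengths are in m, angles in rad, forces in N, time in s.
With the tool pointing down it reaches from about 0.4 to 0.925 m from the base axis. Payload 12.5 kg.
Tool frame: the origin (TCP) lies midway between the tips of the shut fingers; the grasp point (between the pads) lies 19 mm behind it; z points along the fingers, y is the line along which they close (so a half turn about z gives the same grasp; the last joint's range is limited). The gripper opens to 95 mm and grips with 3 to 60 N. Pads are 20 mm wide; open, the fingers measure 119 mm over their backs; the gripper's body (75 mm by 180 mm) begins 59 mm behind the grasp point.
Start: joints at [1.143, 0.491, 1.559, -0, 1.092, -0.106], TCP at [0.198, 0.593, 0.215] pointing down, gripper open.
Joint ranges: [-3.1, 3.1], [-0.84, 2.19], [0.05, 2.79], [-1.13, 4.28], [0.06, 2.93], [-2.69, 2.69]. Speed limits (rad/s): [2.22, 2.22, 2.79, 3.14, 3.14, 3.14].

## Interface

Orientations are given as [roll, pitch, yaw] about the fixed x, y, z axes, in that order (R = Rz(yaw) Ry(pitch) Rx(roll)).
In Python, from rig import movep, servo_line, move_j, gripper_to, hold, inverse_kinematics, state, get_image, IKError, sign_off gives the robot as it stands. The module is installed in compiled form; this text tells all that it offers. Calls block until the motion is done:
- movep(position, orientation): joint-space move of the TCP to a pose.
- servo_line(position, orientation=None, rate=0.15, threshold=None): straight line of the TCP; orientation=None keeps the orientation; rate is the mean speed in m/s. With threshold (N) it stops when the force on the tool has changed by that much, and returns True; else False.
- move_j(angles): joint-space move.
- gripper_to(opening, force=None): finger opening in m; force is the grip in N (None keeps the last); returns when the fingers have stopped.
- hold(seconds).
- inverse_kinematics(position, orientation): joint angles nearest the present ones, or None.
- state(): the state.
- get_image(name): name is "scene" or "top" or "wrist"; returns a dict with "image" (420x560x3 uint8, red, green, blue), "z_map" (420x560 float32, m along the optical axis (not along the pixel's ray), 0 where there is no reading), "intrinsics" (3x3 intrinsics, pixels), "R" (3x3) and "t" (3): a world point X has camera coordinates R X + t. Camera axes: x right, y down, z forward; pixel columns grow to the right and rows downward; lengths in m; the calibration is good to about 2 mm. A picture is of the moment at which its call begins.
A pose or a line that the arm cannot do raises IKError and nothing moves.
- sign_off(): hands the job in; it is judged then, once.
The state is a dict: "time_s": time; "q": joint angles; "qd": joint speeds; "effort": joint torques, N m; "ee_pos": TCP position; "ee_rot": TCP orientation; "wrist_force": force on the tool from outside, world axes, zero at the start; "wrist_torque": the same for the moment, N m; "finger_gap": finger opening in m; "finger_force": force on a finger pad.
Only numpy, scipy, OpenCV 4.12 (cv2) and the standard library are available. Lean on these libraries where they do the work, as an engineer would, in place of code of your own. Each camera call takes 0.05 s, during which the arm holds its last target. There are 200 camera calls.

## Working session

There is one attempt and no reset: what is moved stays moved. The work goes in short steps, each a Python script; the robot and the scene stay as the last script left them, time stands still between calls to the robot, and variables do not carry over. Pictures are saved under pics/ and viewed, at most 10 in all, crops included, and the job is handed in when it is done.

```bash
mkdir -p pics; python3 - <<'E'
from rig import *
import cv2,numpy as np,pickle
d={n:get_image(n) for n in("top","scene")}
pickle.dump(d,open("d.pkl","wb"))
for n in d:
    cv2.imwrite(f"pics/{n}0.png",d[n]["image"][:,:,::-1]); print(n,d[n]["R"].round(3).tolist(),d[n]["t"].round(3),(d[n]["z_map"]>0).mean())
s=state();print(s["time_s"],s["ee_rot"],s["wrist_force"])
E
```

```text
top [[0.027, -0.999, -0.031], [-0.999, -0.027, -0.029], [0.028, 0.032, -0.999]] [-0.024  0.554  0.899] 0.9959651360544217
scene [[0.31, 0.951, 0.014], [0.635, -0.196, -0.747], [-0.707, 0.241, -0.665]] [-0.152 -0.299  1.159] 0.9961054421768708
0.1 [-3.14064379e+00 -1.02823727e-04  2.81977166e+00] [-0.81967074  0.79671143  0.35504812]
```

View pics/top0.png

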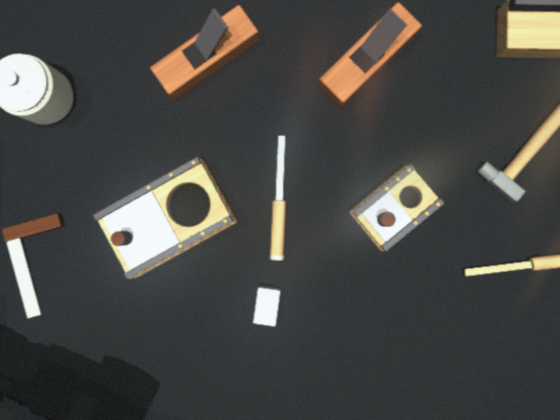

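View pics/scene0.png

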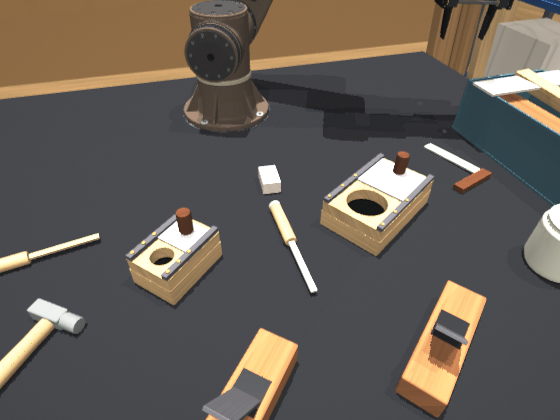

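```bash
cat > h.py <<'E'
import numpy as np,cv2
def cloud(d):
    K,R,t=d["intrinsics"],d["R"],d["t"]; h,w=d["z_map"].shape
    u,v=np.meshgrid(np.arange(w),np.arange(h)); p=np.stack([u,v,np.ones_like(u)],-1)@np.linalg.inv(K).T
    return (p*d["z_map"][...,None]-t)@R     # world points, h x w x 3
def ray(d,uv,z):
    K,R,t=d["intrinsics"],d["R"],d["t"]; r=R.T@np.linalg.inv(K)@[*uv,1]; c=-R.T@t
    return c+r*(z-c[2])/r[2]
def measure(d,roi):                          # wide gate in the top view: knob, port, rails' axis
    P=cloud(d); u0,u1,v0,v1=roi; S=np.s_[v0:v1,u0:u1]; Z=P[S][...,2]; g=d["image"][S].astype(int)
    m=((Z>.095)&(Z<.125)).astype(np.uint8)
    c=max(cv2.findContours(m,0,2)[0],key=cv2.contourArea)
    (x,y),r=cv2.minEnclosingCircle(c); knob=ray(d,(x+u0,y+v0),.1105); kz=P[S][m>0]
    b=((Z>.045)&(Z<.085)).astype(np.uint8)   # box top with a hole in it
    cs,hh=cv2.findContours(b,cv2.RETR_CCOMP,2)
    i=max((i for i in range(len(cs)) if hh[0][i][3]>=0),key=lambda i:cv2.contourArea(cs[i]))
    # dark port disc by colour
    dk=((g.max(2)<45)).astype(np.uint8); n,l,st,ce=cv2.connectedComponentsWithStats(dk)
    o=max(cs,key=cv2.contourArea); box=cv2.minAreaRect(o)
    bx=[ray(d,q+[u0,v0],.069)[:2] for q in cv2.boxPoints(box)]
    return knob,r,kz.mean(0),[(ce[k]+[u0,v0],st[k,4],ray(d,ce[k]+[u0,v0],.06)) for k in range(1,n) if st[k,4]>300],bx,[(cv2.contourArea(q)) for q in cs if cv2.contourArea(q)>50]
E
python3 - <<'E'
import pickle;from h import *
np.set_printoptions(precision=4,suppress=True)
d=pickle.load(open("d.pkl","rb"))["top"]; print(d["intrinsics"])
for roi in((85,245,150,285),(340,450,155,260)):
    k,r,kz,h,bx,cs=measure(d,roi); print("knob",k,r,kz);print(*h,sep="\n");bx=np.array(bx);print(bx,bx.mean(0),np.linalg.norm(np.diff(bx,axis=0),axis=1),cs)
E
```

```text
[[485.3985   0.     283.1602]
 [  0.     485.3985 211.526 ]
 [  0.       0.       1.    ]]
knob [0.4991 0.2603 0.1105] 8.690966606140137 [0.4997 0.2616 0.1085]

[[0.5374 0.3259]
 [0.646  0.1411]
 [0.534  0.0742]
 [0.4256 0.2576]] [0.5358 0.1997] [0.2143 0.1305 0.213 ] [8662.5, 271.0, 1522.5]
knob [ 0.5438 -0.1842  0.1105] 8.173074722290039 [ 0.5438 -0.1845  0.1092]

[[ 0.5561 -0.1294]
 [ 0.6435 -0.2298]
 [ 0.5749 -0.2881]
 [ 0.4879 -0.1882]] [ 0.5656 -0.2089] [0.1331 0.09   0.1325] [3853.0, 240.5, 388.0]
```

```bash
cat > go.py <<'E'
from rig import *
import numpy as np,cv2
np.set_printoptions(precision=4,suppress=True)
C=np.array([.5358,.1997]); a=np.array([.508,-.861]); a/=np.linalg.norm(a); K=np.array([.4995,.2603]); z=.0755
yaws=[np.arctan2(a[0],-a[1])+k*np.pi for k in(0,-1)]
q=[inverse_kinematics([*K,.17],[np.pi,0,y]) for y in yaws]; print(q)
best=min((i for i in(0,1) if q[i] is not None),key=lambda i:abs(q[i][5]-state()["q"][5])); o=[np.pi,0,yaws[best]]
movep([*K,.17],o); gripper_to(.06,20)
print("touch",servo_line([*K,z],rate=.08,threshold=8))
gripper_to(0,25); s=state(); print(s["time_s"],s["finger_gap"],s["finger_force"],s["ee_pos"],s["wrist_force"])
cv2.imwrite("pics/grip.png",get_image("scene")["image"][:,:,::-1])
E
python3 go.py
```

```text
[array([ 0.3631,  0.4542,  1.7637, -0.    ,  0.9238,  1.4009]), array([ 0.3631,  0.4542,  1.7637,  0.    ,  0.9238, -1.7407])]
touch False
4.525 0.025601683094348595 25.0002121925354 [0.4994 0.2605 0.0756] [-1.6442  2.954   1.1487]
```

View pics/grip.png

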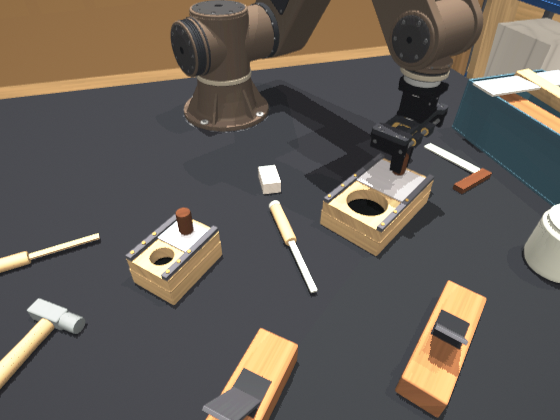

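The knob at (400,160) is held between the fingers (gap 25.6 mm) and the port is still open. Next I slide it to the middle stop.

```bash
cat > go2.py <<'E'
from rig import *
import numpy as np,cv2,pickle
np.set_printoptions(precision=4,suppress=True)
C=np.array([.5358,.1997]); a=np.array([.508,-.861]); a/=np.linalg.norm(a)
p=np.array(state()["ee_pos"]); g0=(p[:2]-C)@a
n=(-.028-g0)
T=p.copy(); T[:2]+=a*n; print("slide",n)
servo_line(T,rate=.05); s=state(); print(s["ee_pos"],s["wrist_force"],s["wrist_force"][:2]@a,s["finger_gap"])
gripper_to(.06); T[2]=.18; servo_line(T,rate=.1)
T[:2]=.45,.42; T[2]=.22; movep(T,state()["ee_rot"]); hold(.3)
d=get_image("top"); pickle.dump(d,open("d2.pkl","wb")); cv2.imwrite("pics/after.png",cv2.resize(d["image"][130:300,70:470,::-1],None,fx=2,fy=2))
from h import measure
for roi in((85,245,150,285),(340,450,155,260)):
    k,r,kz,h,bx,cs=measure(d,roi); bx=np.array(bx); print("knob",k,r,(k[:2]-C)@a,bx.mean(0),cs)
print(state()["time_s"])
E
python3 go2.py
```

```text
slide 0.04287988460507203
[0.5211 0.2237 0.0756] [-0.2904 -0.0814  1.4762] -0.07743923623351656 0.02563778295902579
knob [0.5227 0.2216 0.1105] 8.44048023223877 -0.02547826088145824 [0.5359 0.1997] [8671.5, 257.5, 815.5]
knob [ 0.5437 -0.1842  0.1105] 8.20071029663086 0.3346875796083561 [ 0.5656 -0.2089] [3848.0, 241.5, 388.5]
8.75
```

View pics/after.png

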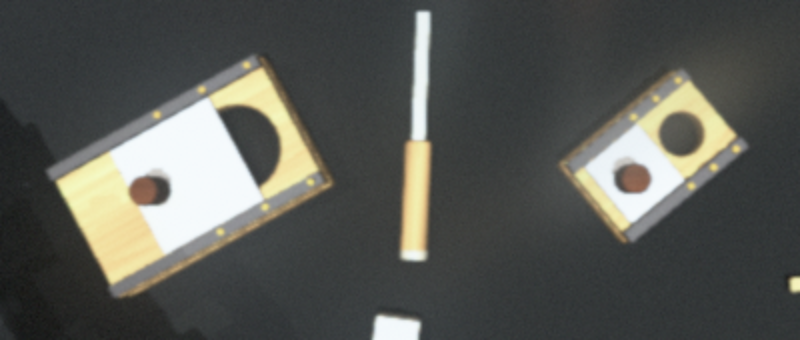

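The crop shows the wide plate's leading edge, from (212,97) to (262,200), level with the middle brass pins at (202,90) and (265,207). Half the port is covered. The small knob at (632,178) has not moved, and the arm is clear.

```bash
python3 -c "
from rig import *
print(state()['wrist_force']);print(sign_off())"
```

```text
[-0.82877795 -0.02249657  0.20174603]
the job is handed in; nothing more can be done
None
```

The wide port's shutter is in its middle stop, covering half the port, and has been let go; the small port's shutter did not move, and the job was handed in just after 8.75 s.

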